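# Start the micro-centrifuge

### The arm

A 7-joint arm with a two-finger parallel gripper is mounted at the origin on the work surface. World frame = base frame: x ahead of the robot, y to its left, z up, the work surface at z = 0. Lengths are in m, angles in rad, forces in N, time in s.
With the tool pointing down it reaches from about 0.35 to 0.9 m from the base axis. Payload 7.2 kg.
Tool frame: the origin (TCP) lies on the centre line of the jaws, within the pads' length; the fingertips stand 8 mm ahead of it and the grasp point (between the pads) lies 11 mm behind it (tip_extent is the distance from the TCP to the fingertips, in m); z points along the fingers, y is the line along which they close (so a half turn about z gives the same grasp; the last joint's range is limited). The gripper opens to 85 mm and grips with 20 to 120 N. Pads are 22 mm wide; open, the fingers measure 114 mm over their backs; the gripper's body (76 mm by 85 mm) begins 54 mm behind the grasp point. The pads swing forward as they close: fully open they stand 13 mm farther back than shut.
Start: joints at [-1.272, 0.411, -0.013, 1.596, 0.006, 1.134, -0.082], TCP at [0.224, 0.583, 0.239] pointing down, gripper open.
Joint ranges: [-2.95, 2.95], [-0.29, 1.99], [-1.47, 1.44], [0.14, 2.54], [-1.03, 4.17], [0.13, 1.85], [-2.86, 2.86]. Speed limits (rad/s): [2.39, 2.39, 3.01, 3.01, 3.14, 3.14, 3.14].

### API

Orientations are given as a unit quaternion [w, x, y, z].
In Python, from rig import observe, capture, hand_in, tip_extent gives the robot as it stands. The module is installed in compiled form; this text tells all that it offers.
- The arm moves only by the tool play_rows, never from a script. Its argument "moves" is a list that holds one entry, the list of rows, each a list of 6 numbers: the shift along the tool's x, y, z scaled (see below), then the turn, a rotation vector about the tool's x, y, z scaled (see below). A call has exactly 10 rows; each row shifts and turns the commanded pose from where the row before left it, along the tool's axes as they then stand; what a row does not reach is not made up. The controller multiplies each number of a shift by 0.25 m and each number of a turn by pi/2 rad. A row lasts 1/8 s, in which the tool goes at most 62.5 mm and 10.7 degrees, less where a joint would pass 70% of its speed; a pose out of reach is approached as far as the arm can. A call with a number of a shift or a turn outside -1 to 1 is refused whole. A call with a gripper value outside its range is refused whole. "fingers" is the opening, from 0 (shut) to 1 (fully open), set as the call begins (left out, the last holds). The fingers move at their own pace and stop on an object; the grip force is fixed at half the most. Time passes only in rows, so rows that do not move let the fingers close, or fill a call up. It gives the time, the measured TCP pose, the force, the opening and the grip force at its end, in the units of the state.
- observe(): the state, without advancing time (a new reading comes with each control period).
- capture(name): name is "scene" or "top" or "wrist"; returns a dict with "pixels" (400x640x3 uint8, blue, green, red), "vfov" (degrees; the focal length in pixels is half the picture's height over the tangent of half this angle, whatever the lens; pixels are square), "cx", "cy" (the principal point, pixels), "rvec" (rotation vector, rad) and "tvec" (3), from world to camera coordinates, as OpenCV has them. Camera axes: x right, y down, z forward; pixel columns grow to the right and rows downward; lengths in m; the calibration is good to about 2 mm. A picture is of the moment at which its call begins. There is no depth.
- hand_in(): hands the job in; it is judged then, once.
The state is a dict: "time": time; "joint_pos": joint angles; "qd": joint speeds; "joint_efforts": joint torques, N m; "tcp_pos": TCP position; "eef_rot": TCP orientation; "wrist_force": force on the tool from outside, world axes, zero at the start; "torque": the same for the moment, N m; "grip_width": finger opening in m; "grasp_force": force on a finger pad.
Only numpy, scipy, OpenCV 4.12 (cv2) and the standard library are available. Lean on these libraries where they do the work, as an engineer would, in place of code of your own. Each camera call takes 0.05 s, during which the arm holds its last target. There are 200 camera calls.

### The job

Get the micro-centrifuge running, touching things with the fingers only: first push its raised lid down until it is fully shut, then press down the raised half of the black rocker on the power unit until it is fully over, and then press the round start key on the keypad all the way down and let it come back up. Do not press the keypad's square or bar key, do not lift the keypad or push it out of place, and leave the other things on the bench where they stand.

Things in the scene. Friction and masses are not known exactly. Their poses are not given: they have to be found in the camera images.
- centrifuge: white micro-centrifuge, 220 deep (x) x 200 wide (y) x 125 tall without lid, fixed to the bench. Origin: centre of its underside; x axis points from its front (lid opening side, roughly facing the robot) to its hinge at the back, z up. Sizes in mm.
- lid (a joint): hinge angle of the centrifuge's lid (a white square plate 180 x 180 x 16 thick): 0 rad = fully shut (lid level, its underside 125 and its top 141 above the bench), growing as its front edge rises; starts raised 0.45 to 0.8. A stiff hinge, it stays where it is left; pushing down near the front edge takes 1 to 4 N. Sizes in mm.
- lid_front (a point): middle of the lid's front edge, on its upper face: 180 from the hinge axis. A straight push down on the upper face 25 behind this point closes the lid, the fingertip sliding along it a little. It is 141 above the bench when shut, 200 to 255 at the start. Moves with the lid. Sizes in mm.
- lid_hinge (a point): middle of the lid's hinge axis, at the back of the centrifuge, 85 behind its origin and 125 above the bench; the upper face of the lid lies 16 above this axis when shut. Sizes in mm.
- power_unit: white mains power unit, 130 (x) x 100 (y) x 45 tall, fixed to the bench, with one black rocker switch, and two round socket outlets on its far end. Origin: centre of its underside; x axis points from the rocker's end to the sockets' end (roughly away from the robot), z up. Sizes in mm.
- rocker (a joint): angle of the black rocker, 52 long (x) x 32 wide, shallow V-shaped, pivoting about the unit's y axis at a point 20 in front of the unit's origin and 54 above the bench. 0 rad = off (starts there within 0.03): the half nearer the sockets stands raised; 0.4 = fully on: that half is pressed home. Sizes in mm.
- rocker_raised (a point): on the upper face of the rocker's raised half (the half nearer the sockets), 18 from the pivot: press here, straight down; stiff (2 to 4 N), it stays where it is left. About 60 above the bench when off and 53 when on. Moves with the rocker. Sizes in mm.
- keypad: loose grey control box with a black top, 130 (x) x 160 (y) x 30 tall, 0.8 kg, lying on the bench, with three white keys whose tops stand 42 above the bench. Origin: centre of its underside; x away from the robot, y to the left, z up. Sizes in mm.
- start_key (a joint): travel of the round start key (diameter 32; at x -25, y +38 on the keypad): 0 m = up, 0.006 = fully down, growing as pressed; a spring key needing about 4 N, it comes back up when let go. Sizes in mm.
- start_key_top (a point): centre of the top of the round start key, 42 above the bench when up. Moves with the key. Sizes in mm.
- stop_key (a joint): travel of the small square key (26 x 26; at x -25, y -38 on the keypad): 0 m = up, 0.006 = fully down. Leave alone. Sizes in mm.
- bar_key (a joint): travel of the long bar key (18 x 75; at x +38, y 0 on the keypad): 0 m = up, 0.006 = fully down. Leave alone. Sizes in mm.
- specimen_cup: lidded plastic specimen cup, diameter 52, 60 tall; stands in front of the keypad (towards the robot). Sizes in mm. Origin: centre of its underside. Leave alone.
- reagent_bottle: brown glass bottle, diameter 52, 115 tall; stands behind the power unit. Sizes in mm. Origin: centre of its underside. Leave alone.
- tube_rack: white rack 40 x 90 x 45 with four stoppered tubes, 84 tall in all; stands behind the keypad. Sizes in mm. Origin: centre of its underside. Leave alone.
- slide_box: grey slide box 70 x 90 x 30; lies in front of the centrifuge. Sizes in mm. Origin: centre of its underside. Leave alone.
- petri_dish: clear dish, diameter 90, 17 tall; lies in front of the power unit. Sizes in mm. Origin: centre of its underside. Leave alone.
- beaker: glass beaker, diameter 64, 85 tall; stands behind the centrifuge. Sizes in mm. Origin: centre of its underside. Leave alone.
- pipette: hand pipette lying on the bench, 230 long, 26 thick; to the right of the work. Sizes in mm. Origin: centre of its underside under the joint of barrel and grip. Leave alone.
Not all that is in view belongs to the job. Leave any green or orange look-alike of the keypad alone.

How it is judged:
By the outcome, as a careful person would: the job done as asked, in the order asked, and still so for the second after the job is handed in, with the robot touching nothing.
It also fails if it takes over 61 s, if anything falls off the work surface, if the arm or the gripper's body presses on something with over 40 N, if the wrist force passes 120 N, or if a joint passes its speed limit or range.

## Working session

There is one attempt and no reset: what is moved stays moved. The work goes in short steps, Python scripts to look and compute and a tool call to move; the robot and the scene stay as the last step left them, time stands still between calls to the robot, and variables do not carry over. Pictures are saved under pics/ and viewed, at most 10 in all, crops included, and the job is handed in when it is done.

Besides the shell and the picture viewer there is one more tool, called after "Emit:" by a JSON object that holds its "fn" and its "kwargs". play_rows: Moves the arm, as the interface text tells. Its arguments: {"type":"object","properties":{"moves":{"type":"array","items":{"type":"array","items":{"type":"array","items":{"type":"number","minimum":-1,"maximum":1}}}},"fingers":{"type":"number"}},"required":["moves"]}

```bash
mkdir -p pics; cat > h.py <<'E'
import numpy as np, cv2
from rig import observe, capture
def cam(name):
    c=capture(name); f=200/np.tan(np.radians(c['vfov'])/2)
    K=np.array([[f,0,c['cx']],[0,f,c['cy']],[0,0,1]]); R=cv2.Rodrigues(np.array(c['rvec'],float))[0]
    return c['pixels'],K,R,np.array(c['tvec'],float).ravel()
def load(name):
    d=np.load(f'{name}.npz'); return d['p'],d['K'],d['R'],d['t']
def save(name,tag):
    p,K,R,t=cam(name); cv2.imwrite(f'pics/{tag}.png',p); np.savez(f'{tag}.npz',p=p,K=K,R=R,t=t)
def atz(c,u,v,z):
    _,K,R,t=c; o=-R.T@t; d=R.T@np.linalg.inv(K)@np.array([u,v,1.]); return o+d*(z-o[2])/d[2]
def proj(c,X):
    _,K,R,t=c; x=K@(R@np.array(X,float)+t); return x[:2]/x[2]
def tri(obs):
    A=[];b=[]
    for c,u,v in obs:
        _,K,R,t=c; o=-R.T@t; d=R.T@np.linalg.inv(K)@np.array([u,v,1.]); d/=np.linalg.norm(d)
        M=np.eye(3)-np.outer(d,d); A.append(M); b.append(M@o)
    return np.linalg.lstsq(np.vstack(A),np.hstack(b),rcond=None)[0]
E
python3 - <<'E'
from h import *
from rig import tip_extent
for n in('scene','top','wrist'): 
    save(n,n+'0'); c=load(n+'0'); print(n,-c[2].T@c[3],c[1][0,0])
s=observe(); print(s, tip_extent if not callable(tip_extent) else tip_extent())
E
```

```text
scene [ 0.9091713  -0.79897367  1.03264696] 443.9066501823859
top [ 0.23326893 -0.02692375  1.66061976] 478.9778508118472
wrist [0.15247683 0.61027507 0.37390149] 323.7464539794094
{'time': 0.15, 'joint_pos': array([-1.27220944,  0.41174942, -0.01270091,  1.59678736,  0.00561494,
        1.13430198, -0.08214003]), 'qd': array([ 0.00018498, -0.00191155,  0.00198457, -0.00296357, -0.00173517,
        0.0005383 , -0.0004771 ]), 'joint_efforts': array([ 1.16905339e-03, -6.01035547e+01,  6.82519376e-01, -2.99649131e+01,
        1.38483063e-02,  7.82658899e-03,  1.08525813e-05]), 'tcp_pos': array([0.22405284, 0.58309608, 0.23865197]), 'eef_rot': array([-5.98409129e-05,  1.82328066e-01,  9.83237565e-01, -6.02271493e-04]), 'wrist_force': array([ 0.35492139, -0.40116967, -0.06432474]), 'torque': array([-0.03334817, -0.01721436,  0.02917082]), 'grasp_force': 0.0, 'grip_width': 0.08530996437043677} 0.008
```

View pics/top0.png

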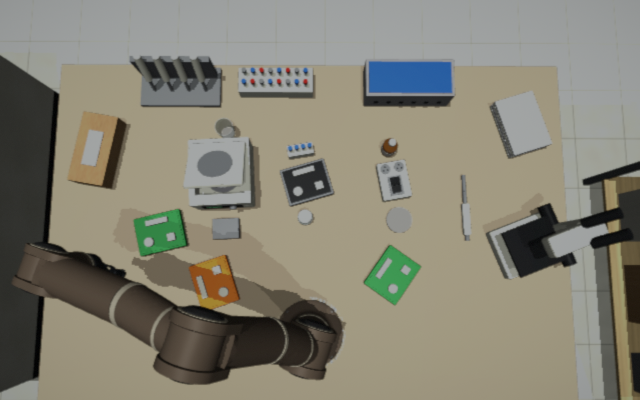

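View pics/scene0.png

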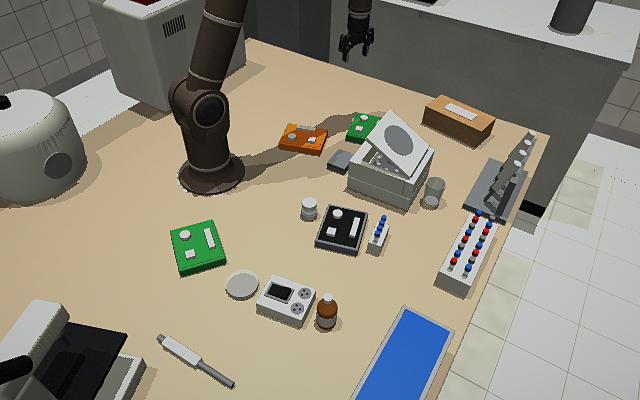

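The top view shows the centrifuge near (220,172), the keypad near (307,182) and the power unit near (394,180). In the scene view the same three are near (390,165), (342,228) and (287,300). I'll enlarge these areas for exact pixels.

```bash
python3 - <<'E'
from h import *
def crop(tag,x0,y0,w,h,k):
    p=load(tag)[0][y0:y0+h,x0:x0+w]; p=cv2.resize(p,None,fx=k,fy=k,interpolation=cv2.INTER_CUBIC)
    for i in range(0,w,10):
        cv2.line(p,(i*k,0),(i*k,12 if i%20 else 20),(0,0,255),1)
        if i%20==0: cv2.putText(p,str(x0+i),(i*k,30),0,.35,(0,0,255),1)
    for j in range(0,h,10):
        cv2.line(p,(0,j*k),(12,j*k),(0,0,255),1)
        cv2.putText(p,str(y0+j),(14,j*k+4),0,.35,(0,0,255),1)
    return p
a=crop('top0',180,130,80,85,6); b=crop('top0',275,150,62,60,5); c=crop('top0',370,150,60,60,5)
im=np.zeros((600,800,3),np.uint8); im[:510,:480]=a; im[:300,485:795]=b; im[300:600,485:785]=c
cv2.imwrite('pics/topc.png',im)
a=crop('scene0',340,100,100,115,5); b=crop('scene0',305,195,70,65,4); c=crop('scene0',250,268,72,65,4)
im=np.zeros((600,800,3),np.uint8); im[:575,:500]=a; im[:260,505:785]=b; im[270:530,505:793]=c
cv2.imwrite('pics/scenec.png',im)
E
```

```text
(no output)
```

View pics/topc.png

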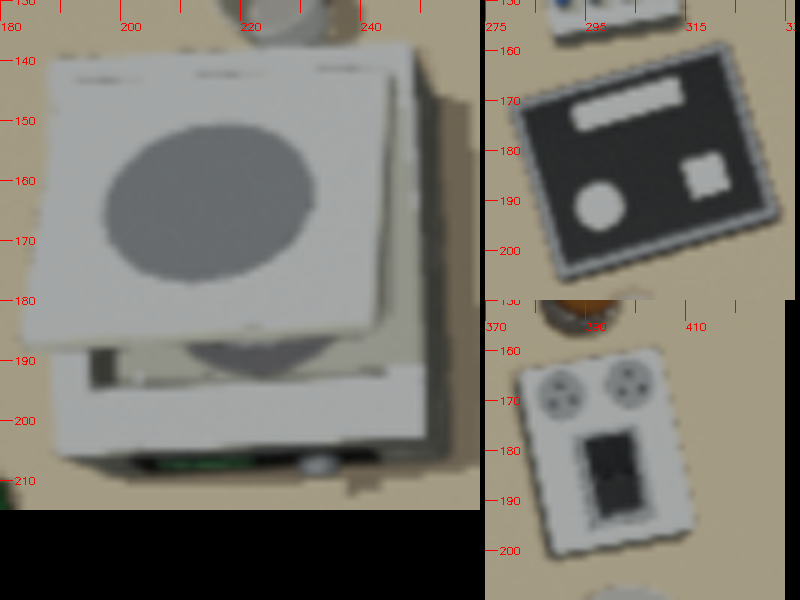

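View pics/scenec.png

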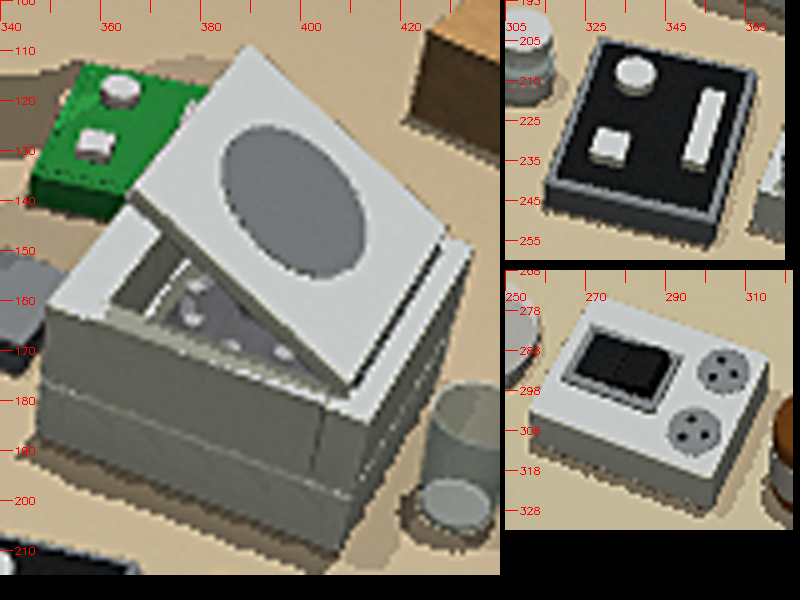

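Top view, from the crops: lid front corners (183.7,187.0) and (242,184.7); start key (298,191.2); rocker raised half about (394.6,181). Scene view: lid front corners (390,109) and (366.4,138.4); start key (337.5,213). Next I triangulate.

```bash
python3 - <<'E'
from h import *
np.set_printoptions(precision=4,suppress=True)
T=load('top0');S=load('scene0')
A=lambda x,y:(T,180+x/6,130+y/6); B=lambda x,y:(T,275+(x-485)/5,150+y/5); C=lambda x,y:(T,370+(x-485)/5,150+(y-300)/5)
a=lambda x,y:(S,340+x/5,100+y/5); b=lambda x,y:(S,305+(x-505)/4,195+y/4); c=lambda x,y:(S,250+(x-505)/4,268+(y-270)/4)
P=lambda n,*o:print(n,tri(o),[np.round(proj(k,tri(o))-[u,v],1) for k,u,v in o])
P('lidFL',A(22,342),a(250,45));P('lidFR',A(372,328),a(132,192));P('lidBR',A(388,75),a(350,385))
P('start',B(600,206),b(636,72));P('stop',B(707,175),b(610,142));
P('kpFL',B(560,278),b(600,40));P('kpFR',B(778,212),b(548,185));P('kpBR',B(725,45),b(715,218));P('kpBL',B(515,112),b(755,72))
P('puFL',C(552,556),c(615,300));P('puFR',C(693,530),c(530,415));P('puBR',C(658,348),c(690,475));P('puBL',C(517,372),c(768,358))
P('roFL',C(595,520),c(603,330));P('roFR',C(645,513),c(577,373));P('roBR',C(632,430),c(655,400));P('roBL',C(580,437),c(674,350))
for n,q,z in(('pu',[C(552,556),C(693,530),C(658,348),C(517,372)],.045),('kp',[B(560,278),B(778,212),B(725,45),B(515,112)],.03),('cf',[A(62,455),A(425,437),A(412,45),A(50,60)],.125)):
    X=np.array([atz(*k,z) for k in q]); d=X[2]+X[3]-X[0]-X[1]; e=X[0]+X[3]-X[1]-X[2]
    print(n,X.mean(0),'yaw',np.arctan2(d[1],d[0]),np.arctan2(-e[0],e[1]),np.linalg.norm(d)/2,np.linalg.norm(e)/2)
E
```

```text
lidFL [0.4658 0.3802 0.2244] [array([-0.7, -1.1]), array([-1.2,  0.2])]
lidFR [0.4732 0.2042 0.2193] [array([-0.6, -0.9]), array([-1. ,  0.2])]
lidBR [0.6275 0.2123 0.1335] [array([-0.6, -1.1]), array([-1.3,  0.2])]
start [0.4802 0.0411 0.0394] [array([-0.5, -0.7]), array([-1. ,  0.1])]
stop [ 0.5011 -0.0323  0.0411] [array([-0.5, -0.6]), array([-0.9,  0.1])]
kpFL [0.4322 0.0688 0.024 ] [array([-0.5, -0.7]), array([-0.9,  0.1])]
kpFR [ 0.478  -0.0813  0.0253] [array([-0.5, -0.7]), array([-1. ,  0.1])]
kpBR [ 0.5958 -0.0442  0.0288] [array([-0.6, -1. ]), array([-1.4,  0.2])]
kpBL [0.5503 0.1022 0.0259] [array([-0.9, -1.4]), array([-1.8,  0.2])]
puFL [ 0.452 -0.248  0.029] [array([-1.8, -2.1]), array([-3.5,  0.3])]
puFR [ 0.4649 -0.3486  0.0323] [array([-0.7, -0.7]), array([-1.3,  0.2])]
puBR [ 0.5846 -0.3295  0.0446] [array([0.6, 0.7]), array([ 1.3, -0.2])]
puBL [ 0.5731 -0.2298  0.0372] [array([-0.3, -0.4]), array([-0.6,  0.1])]
roFL [ 0.4708 -0.2783  0.0463] [array([-0.9, -1. ]), array([-1.8,  0.2])]
roFR [ 0.4757 -0.3131  0.0442] [array([-0.9, -1. ]), array([-1.7,  0.2])]
roBR [ 0.532  -0.3048  0.0498] [array([-0.8, -0.9]), array([-1.6,  0.2])]
roBL [ 0.5246 -0.2693  0.0561] [array([-0.4, -0.5]), array([-0.9,  0.1])]
pu [ 0.5151 -0.2894  0.045 ] yaw 0.1676348718854939 0.17787303586335895 0.1288752190299419 0.09858972431781454
kp [0.5103 0.0091 0.03  ] yaw 0.28567093696807466 0.3062847796911847 0.12129486683501436 0.15463652438522535
cf [0.5302 0.2913 0.125 ] yaw 0.05739204845046119 0.04735593555969591 0.2171925531511204 0.1962052909042256
```

Emit:
{"fn": "play_rows", "kwargs": {"moves": [[[0,0,-0.06,0,0,-0.086],[0,0,-0.06,0,0,-0.086],[0,0,-0.06,0,0,-0.086],[0,0,-0.06,0,0,-0.086],[-0.08,-0.132,0,0,0,0],[-0.08,-0.132,0,0,0,0],[-0.08,-0.132,0,0,0,0],[-0.08,-0.132,0,0,0,0],[-0.08,-0.132,0,0,0,0],[-0.08,-0.132,0,0,0,0]]], "fingers": 0}}

```text
time: 1.4
tcp_pos: [0.3772, 0.408, 0.2991]
eef_rot: [-0.0, -0.087, 0.996, -0.0]
wrist_force: [0.1, 0.3, 0.6]
grip_width: 0.0001
grasp_force: 0.0
```

Emit:
{"fn": "play_rows", "kwargs": {"moves": [[[-0.084,-0.132,0,0,0,0],[-0.084,-0.132,0,0,0,0],[-0.084,-0.132,0,0,0,0],[-0.084,-0.132,0,0,0,0],[0,0,0.06,0,0,0],[0,0,0.06,0,0,0],[0,0,0.06,0,0,0],[0,0,0.04,0,0,0],[0,0,0,0,0,0],[0,0,0,0,0,0]]]}}

```text
time: 2.65
tcp_pos: [0.4822, 0.294, 0.2447]
eef_rot: [0.0, -0.087, 0.996, 0.0]
wrist_force: [0.1, 0.8, -0.3]
grip_width: 0.0001
grasp_force: 0.0
```

Emit:
{"fn": "play_rows", "kwargs": {"moves": [[[0,0,0.05,0,0,0],[0,0,0.05,0,0,0],[0.01,0,0.05,0,0,0],[0.01,0,0.05,0,0,0],[0.01,0,0.05,0,0,0],[0.01,0,0.05,0,0,0],[0,0,0.04,0,0,0],[0,0,0.02,0,0,0],[0,0,0,0,0,0],[0,0,0,0,0,0]]]}}

```text
time: 3.9
tcp_pos: [0.4726, 0.2919, 0.1546]
eef_rot: [0.0, -0.087, 0.996, 0.0]
wrist_force: [-0.3, 0.7, 1.0]
grip_width: -0.0
grasp_force: 0.0
```

Emit:
{"fn": "play_rows", "kwargs": {"moves": [[[0,0,0.008,0,0,0],[0,0,0.008,0,0,0],[0,0,0.008,0,0,0],[0,0,0.008,0,0,0],[0,0,0,0,0,0],[0,0,0,0,0,0],[0,0,0,0,0,0],[0,0,0,0,0,0],[0,0,0,0,0,0],[0,0,0,0,0,0]]]}}

```text
time: 5.15
tcp_pos: [0.4723, 0.2921, 0.1489]
eef_rot: [0.0, -0.087, 0.996, 0.001]
wrist_force: [-6.7, -4.5, 23.8]
grip_width: 0.0002
grasp_force: 12.0
```

Emit:
{"fn": "play_rows", "kwargs": {"moves": [[[0,0,-0.06,0,0,0],[0,0,-0.06,0,0,0],[0,0,-0.06,0,0,0],[0.02,-0.2,0,0,0,0],[0.02,-0.2,0,0,0,0],[0.02,-0.2,0,0,0,0],[0.02,-0.2,0,0,0,0],[0.02,-0.2,0,0,0,0],[0.02,-0.2,0,0,0,0],[0.02,-0.2,0,0,0,0]]]}}

```text
time: 6.4
tcp_pos: [0.4984, -0.0605, 0.192]
eef_rot: [0.0, -0.087, 0.996, 0.0]
wrist_force: [1.4, -0.5, 0.2]
grip_width: 0.0002
grasp_force: 0.0
```

Emit:
{"fn": "play_rows", "kwargs": {"moves": [[[0.02,-0.2,0,0,0,0],[0.02,-0.2,0,0,0,0],[0.02,-0.2,0,0,0,0],[0.02,-0.2,0,0,0,0],[0.0,-0.12,0,0,0,0],[0,0,0.1,0,0,0],[0,0,0.1,0,0,0],[0,0,0,0,0,0],[0,0,0,0,0,0],[0,0,0,0,0,0]]]}}

```text
time: 7.65
tcp_pos: [0.5189, -0.2891, 0.1426]
eef_rot: [0.001, -0.087, 0.996, -0.0]
wrist_force: [-0.5, 0.0, -0.1]
grip_width: 0.0003
grasp_force: 0.0
```

```bash
python3 - <<'E'
from h import *
np.set_printoptions(precision=4,suppress=True)
for n in('scene','top','wrist'): save(n,n+'1')
print(observe()['tcp_pos'])
w=load('wrist1'); print(proj(w,[.517,-.289,.06]))
im=np.zeros((600,800,3),np.uint8)
im[:400,:640]=w[0]
p=load('scene1')[0][100:215,340:440]; im[400:600,:174]=cv2.resize(p,(174,200))
cv2.imwrite('pics/w1.png',im)
E
```

```text
[ 0.5186 -0.2889  0.1421]
[314.9769 207.1588]
```

View pics/w1.png

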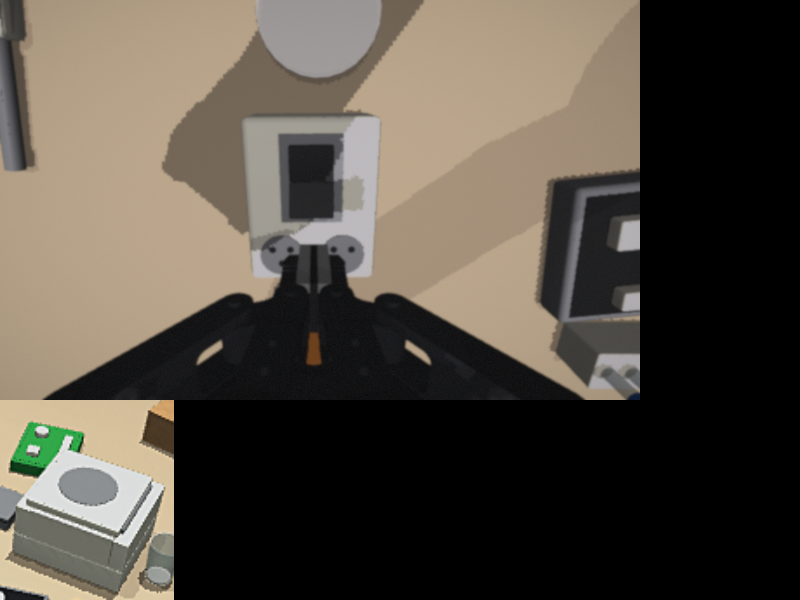

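The lid is shut. In the wrist view the rocker spans u 289–335 and v 145–218, with its raised half around (311,207), so I shift about 2 mm and press.

Emit:
{"fn": "play_rows", "kwargs": {"moves": [[[0.008,-0.009,0.06,0,0,0],[0,0,0.06,0,0,0],[0,0,0.06,0,0,0],[0,0,0.05,0,0,0],[0,0,0.04,0,0,0],[0,0,0.02,0,0,0],[0,0,0.016,0,0,0],[0,0,0.012,0,0,0],[0,0,0,0,0,0],[0,0,0,0,0,0]]]}}

```text
time: 9.05
tcp_pos: [0.5164, -0.2918, 0.0619]
eef_rot: [-0.0, -0.087, 0.996, -0.0]
wrist_force: [0.3, -0.0, 0.1]
grip_width: -0.0003
grasp_force: 0.1
```

Emit:
{"fn": "play_rows", "kwargs": {"moves": [[[0,0,0.006,0,0,0],[0,0,0.006,0,0,0],[0,0,0.006,0,0,0],[0,0,0,0,0,0],[0,0,0,0,0,0],[0,0,0,0,0,0],[0,0,0,0,0,0],[0,0,0,0,0,0],[0,0,0,0,0,0],[0,0,0,0,0,0]]]}}

```text
time: 10.3
tcp_pos: [0.5166, -0.2919, 0.0607]
eef_rot: [0.001, -0.086, 0.996, 0.0]
wrist_force: [-9.2, 6.1, 33.2]
grip_width: -0.0001
grasp_force: 16.3
```

Emit:
{"fn": "play_rows", "kwargs": {"moves": [[[0,0,-0.04,0,0,0],[0,0,-0.1,0,0,0],[0,0,-0.12,0,0,0],[0,0,-0.12,0,0,0],[-0.013,0.2,0,0,0,0],[-0.013,0.2,0,0,0,0],[-0.013,0.2,0,0,0,0],[-0.013,0.2,0,0,0,0],[-0.013,0.2,0,0,0,0],[-0.013,0.2,0,0,0,0]]]}}

```text
time: 11.55
tcp_pos: [0.4837, 0.0088, 0.1524]
eef_rot: [0.0, -0.087, 0.996, -0.0]
wrist_force: [0.9, 0.8, 0.5]
grip_width: -0.0003
grasp_force: 0.0
```

Emit:
{"fn": "play_rows", "kwargs": {"moves": [[[0,0.1,0,0,0,0],[0,0.036,0,0,0,0],[0,0,0,0,0,0],[0,0,0,0,0,0],[0,0,0,0,0,0],[0,0,0,0,0,0],[0,0,0,0,0,0],[0,0,0,0,0,0],[0,0,0,0,0,0],[0,0,0,0,0,0]]]}}

```text
time: 12.8
tcp_pos: [0.4782, 0.0409, 0.1523]
eef_rot: [0.0, -0.087, 0.996, 0.0]
wrist_force: [0.7, 0.5, 0.5]
grip_width: -0.0002
grasp_force: 0.0
```

```bash
python3 - <<'E'
from h import *
np.set_printoptions(precision=4,suppress=True)
for n in('scene','top','wrist'): save(n,n+'2')
s=observe(); print(s['tcp_pos'])
w=load('wrist2'); print(proj(w,[.478,.04,.042]),w[1][0,0],-w[2].T@w[3])
im=np.zeros((600,800,3),np.uint8)
im[:400,:640]=w[0]
for i,t in enumerate(('scene0','scene2')):
    p=load(t)[0][268:318,250:322]; im[400:600,i*300:i*300+288]=cv2.resize(p,(288,200),interpolation=2)
cv2.imwrite('pics/w2.png',im)
E
```

```text
[0.4782 0.0409 0.1523]
[313.209  197.4381] 323.7464539794094 [0.4026 0.0269 0.2877]
```

View pics/w2.png

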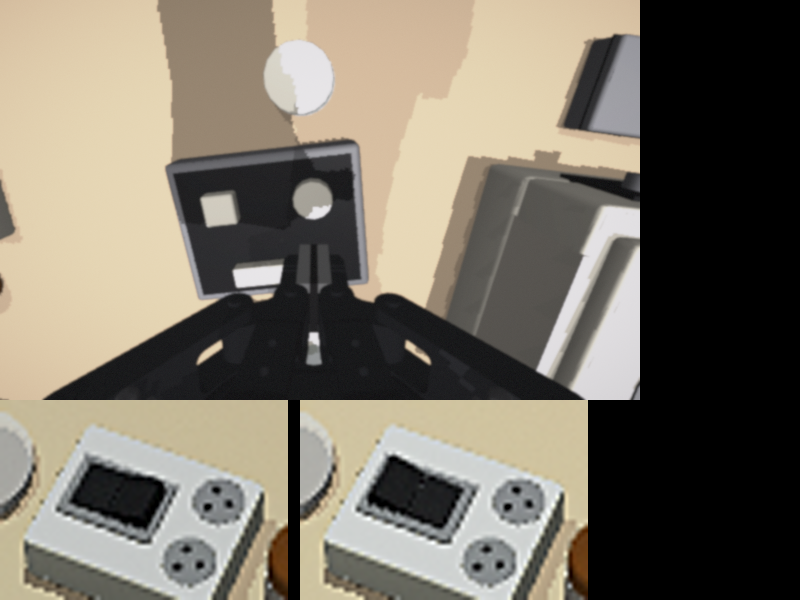

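The rocker is over. The start key appears at (313,199) in the wrist view, against a predicted (313,197), so the tool is above it. I'll press gently in small steps.

Emit:
{"fn": "play_rows", "kwargs": {"moves": [[[0,0,0.08,0,0,0],[0,0,0.08,0,0,0],[0,0,0.08,0,0,0],[0,0,0.08,0,0,0],[0,0,0.06,0,0,0],[0,0,0.02,0,0,0],[0,0,0.012,0,0,0],[0,0,0.008,0,0,0],[0,0,0.005,0,0,0],[0,0,0,0,0,0]]]}}

```text
time: 14.2
tcp_pos: [0.4783, 0.0409, 0.0463]
eef_rot: [0.0, -0.087, 0.996, 0.0]
wrist_force: [-1.3, -1.1, 2.1]
grip_width: 0.0001
grasp_force: 1.4
```

Emit:
{"fn": "play_rows", "kwargs": {"moves": [[[0,0,0.003,0,0,0],[0,0,0.003,0,0,0],[0,0,0,0,0,0],[0,0,0,0,0,0],[0,0,0,0,0,0],[0,0,0,0,0,0],[0,0,0,0,0,0],[0,0,0,0,0,0],[0,0,0,0,0,0],[0,0,0,0,0,0]]]}}

```text
time: 15.45
tcp_pos: [0.4783, 0.0409, 0.0445]
eef_rot: [0.0, -0.087, 0.996, 0.0]
wrist_force: [0.0, -1.2, 3.6]
grip_width: 0.0002
grasp_force: 1.8
```

Emit:
{"fn": "play_rows", "kwargs": {"moves": [[[0,0,0.003,0,0,0],[0,0,0.003,0,0,0],[0,0,0,0,0,0],[0,0,0,0,0,0],[0,0,0,0,0,0],[0,0,0,0,0,0],[0,0,0,0,0,0],[0,0,0,0,0,0],[0,0,0,0,0,0],[0,0,0,0,0,0]]]}}

```text
time: 16.7
tcp_pos: [0.4783, 0.0409, 0.0438]
eef_rot: [0.0, -0.087, 0.996, 0.0]
wrist_force: [-3.6, -1.2, 16.9]
grip_width: 0.0001
grasp_force: 8.1
```

Firm stop at the bottom (17 N). I release it and retreat.

Emit:
{"fn": "play_rows", "kwargs": {"moves": [[[0,0,-0.01,0,0,0],[0,0,-0.02,0,0,0],[0,0,-0.06,0,0,0],[0,0,-0.1,0,0,0],[0,0,-0.12,0,0,0],[0,0,-0.12,0,0,0],[0,0,-0.1,0,0,0],[0.15,0,0,0,0,0],[0.15,0,0,0,0,0],[0,0,0,0,0,0]]]}}

```text
time: 17.95
tcp_pos: [0.402, 0.0275, 0.1761]
eef_rot: [-0.0, -0.087, 0.996, 0.0]
wrist_force: [0.1, 0.4, -0.8]
grip_width: 0.0001
grasp_force: 0.0
```

```bash
python3 - <<'E'
from h import *
save('scene','scene3')
a=load('scene0')[0][90:340,200:460]; b=load('scene3')[0][90:340,200:460]
cv2.imwrite('pics/f.png',cv2.resize(np.hstack([a,b]),(800,385),interpolation=2)); print(observe()['wrist_force'])
E
```

```text
[0.11892146 0.22600165 0.59555136]
```

View pics/f.png

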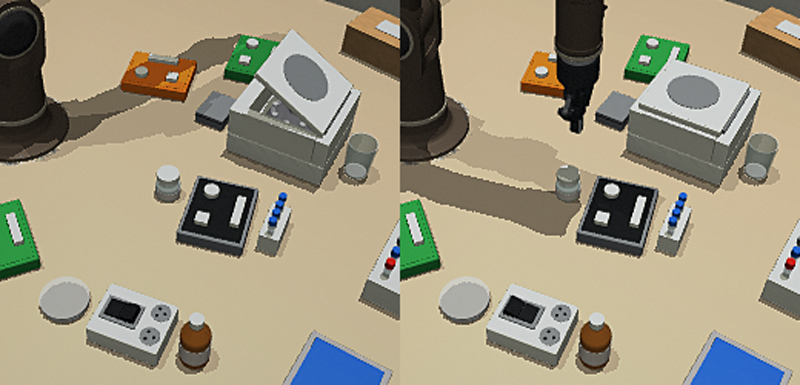

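The before/after view shows the lid shut (right, about 693,95), the rocker over (522,308), the start key back up (612,190) and everything else in place.

```bash
python3 -c "
from rig import hand_in
print(hand_in())"
```

```text
the job is handed in; nothing more can be done
None
```

The job is handed in: I shut the lid, pressed the rocker fully over, then pressed the start key to its stop and let it come back up; the final picture shows the other things in place, at about 18 s of the 61 s allowed.

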